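Clip the fingerboard in the fretting jig and index to the third stop

TASK

Squeeze the sprung clamp that lies on the bench and clip it over the near end of the fret-slotting jig's upright fence, so that it pinches the dark fingerboard and the pale fence together, and let go of it. Then grip the jig's brass indexing knob, turn it clockwise (seen from above) from its home mark to the third stop, counting the clicks, without running past that stop, and finish still gripping the knob there. Leave the other things on the bench where they are.

Things in the scene. Friction and masses are not known exactly. Their poses are not given: they have to be found in the camera images.
- clamp_grip (a point): where to squeeze the clamp: midway between its two orange handle paddles, 15 mm above the bench. Black sprung clamp, orange paddles and jaw pads, 100 x 58 x 30 mm, 80 g, lying flat, hinge pin upright. x points level from handles to jaws, z up. Pin 38 mm ahead (+x), jaw pads 68 to 84 mm ahead. Squeeze across y: paddles measure 58 mm at their rear ends (14 mm behind), 50 mm here
- clamp: one half of the same clamp: origin on the hinge pin at the underside, x towards the jaws, z along the pin. Squeezed fully, to its stop, the clamp is 25 mm over the then parallel paddles and the jaws gape 25 mm at the back, 32 mm at the tips, both halves swinging equally. It takes 12 N at the paddles; 25 to 40 N holds it firmly
- clamp_jaw (a point): midway between the jaw pads (pads 16 mm long, 30 mm high), 76 mm ahead of clamp_grip, half-way up
- clamp_leg (a joint): how far the clamp's jaws are spread, rad: 0 shut, 0.6 fully open, about 0.18 when clipped on the fence and fingerboard; a spring shuts it (0.25 N m shut, 0.49 N m fully open)
- stock_end (a point): middle of the near end of fence (pale, 6 mm, on the +y side) and fingerboard (dark, 7 mm), standing side by side in the jig: 13 mm thick together. x level along the fence away from the robot, y left, z up. Top edge 24 mm above, jig plate 24 mm below; plate and fence start flush here; fence brackets from 110 mm on. Clipped well, jaw pads grip 5 to 30 mm beyond this end
- jig: the fixed aluminium jig, plate 240 x 230 x 10 mm on the bench; origin on the bench, x along the fence away from the robot, z up. stock_end is at (-100, 60, 34) mm, the knob's axis at (0, -70) mm in its frame
- index_bar: brass grip bar of the indexing knob, 44 long (its x) x 14 wide (its y) x 30 mm high; origin on the knob's upright axis, 8 mm below the bar's top, 22 mm above the 48 mm wide steel disc it stands on, 60 mm above the bench. A red stripe marks the +x end, which points along the jig's x at home. Grip it across its width
- index (a joint): knob angle, rad, clockwise from above: 0 at home (red dot; fixed end just before it), then a stop (detent, white dot) every 0.349: first 0.349, second 0.698, third 1.047, more at 1.396 and 1.745. Each click takes about 0.06 N m; a stop draws the knob in from within 0.17 rad and keeps it
- caul: bystander: pale pine caul 120 x 35 x 20 mm
- dividers: bystander: brass dividers with steel points, 170 mm long, 22 mm at most above the bench
- countersink: bystander: steel countersink bit, 55 mm long, 13 mm thick
- pickguard: bystander: tortoise-brown celluloid pickguard 108 x 75 x 4 mm
- glue: bystander: white glue bottle with red cap, 56 mm wide, 140 mm high
Not all that is in view belongs to the job. What is meant by the clamp is not red or turquoise, and is the larger of those in its own colour.

How it is judged:
On the way, in this order (a step that is already met when the one before it is completed fails the run):
1. clamp clipped over the near end of fence and fingerboard and let go (x of clamp_jaw in the frame of stock_end between 0.004 and 0.035 m and y of clamp_jaw in the frame of stock_end between -0.015 and 0.015 m and value of joint clamp_leg between 0.08 and 0.32 rad and contact force between clamp and jig above 3 N and contact force between the fingers and clamp below 0.1 N and angle between clamp's own z axis and vertical below 0.35 rad and linear speed of clamp below 0.02 m/s), for 0.3 s.
2. knob turned to the third stop and gripped (value of joint index between 0.937 and 1.157 rad and contact force between the fingers and index_bar above 2 N), for 0.3 s.
At the end, for the whole second after the job is handed in: Clamp untouched, at rest, on the near end of fence and board: jaw middle 4-35 mm past the end face, within 15 mm sideways, spread 0.08-0.32 rad, pressing over 3 N, tilt under 0.35 rad; knob still, within 0.11 rad of the third stop (1.047 rad), fingers on its bar with over 2 N (all of step 1 and all of step 2 and velocity of joint index between -0.1 and 0.1 rad/s); the arm keeps its last pose, push and grip.
It fails at once if the knob runs past the third stop towards the fourth (over 1.26 rad) (value of joint index above 1.26 rad).
It fails at once if a bystander is moved by over 30 mm (distance of any of caul, dividers, countersink, pickguard, glue from where it was at the start of the episode above 0.03 m).
It also fails if it takes over 64 s, if anything falls off the work surface, if the arm or the gripper's body presses on something with over 40 N, if the wrist force passes 120 N, or if a joint passes its speed limit or range.

ROBOT

A 6-joint arm with a two-finger parallel gripper is mounted at the origin on the work surface. World frame = base frame: x ahead of the robot, y to its left, z up, the work surface at z = 0. Lengths are in m, angles in rad, forces in N, time in s.
With the tool pointing down it reaches from about 0.35 to 0.85 m from the base axis. Payload 8.1 kg.
Tool frame: the origin (TCP) lies midway between the tips of the shut fingers; the grasp point (between the pads) lies r.tcp_to_grasp behind it (r.tcp_to_grasp is the distance from the TCP to the grasp point, in m); z points along the fingers, x is the direction in which the jaws open and shut, and the axes are right-handed (so a half turn about z gives the same grasp; the last joint's range is limited). The gripper opens to 93 mm and grips with 3 to 60 N. Pads are 15 mm wide; open, the fingers measure 128 mm over their backs; the gripper's body (75 mm by 188 mm) begins 65 mm behind the grasp point.
Start: joints at [-1.262, 0.13, 1.488, -0, 1.523, -0.085], TCP at [0.23, -0.554, 0.219] pointing down, gripper open.
Joint ranges: [-2.96, 2.96], [-0.89, 2.26], [0.02, 2.5], [-1.34, 4.48], [0, 2.73], [-2.66, 2.66]. Speed limits (rad/s): [2.39, 2.39, 2.79, 3.14, 3.14, 3.14].

INTERFACE

Orientations are given as a unit quaternion [w, x, y, z].
In Python, from cell import r, cams gives the robot as it stands.
- The arm moves only by the tool arm_command, never from a script. Its argument "targets" is a list of rows, each an object of numbers: "tx", "ty", "tz": the shift along the world's x, y, z in cm; "twist": the turn about the world's z in degrees; "hand": the opening, from 0 (shut) to 1 (fully open). A call has 1 to 8 rows; each row is the pose to reach, as a shift and turn from the pose measured when the call began; what a row does not reach only later rows make up. A row lasts 1/8 s, in which the tool goes at most 62.5 mm and 10.7 degrees, less where a joint would pass 70% of its speed; a pose out of reach is approached as far as the arm can. A call with a gripper value outside its range is refused whole. The fingers move at their own pace and stop on an object; "force" is the grip in N (left out, the last holds). Time passes only in rows, so rows that repeat a pose let the fingers close. It gives the time, the measured TCP pose, the force and the opening at its end, in the units of the state.
- r.get_obs(): the state, without advancing time (a new reading comes with each control period).
- cams.get_image(name): name is "side" or "top"; returns the picture (400x640x3 uint8, red, green, blue); there is no depth.
- cams.calibration(name): a dict with "vertical_fov" (degrees; the focal length in pixels is half the picture's height over the tangent of half this angle, whatever the lens; pixels are square), "cx", "cy" (the principal point, pixels), "dist" ([k1, k2, p1, p2, k3] as OpenCV has them; the pictures are not rectified), "position" and "rotation" of the camera in the world. Camera axes: x right, y up, looking along -z (the intrinsics and any distortion apply to the point x, -y, -z); pixel columns grow to the right and rows downward; lengths in m; the calibration is good to about 2 mm. A picture is of the moment at which its call begins. calibration takes no time and is no camera call.
- r.close_job(): hands the job in, once; it reports no verdict.
The state is a dict: "time_s": time; "joint_pos": joint angles; "qvel": joint speeds; "joint_efforts": joint torques, N m; "tool_pos": TCP position; "tcp_rot": TCP orientation; "ft_force": force on the tool from outside, world axes, zero at the start; "moment": the same for the moment, N m; "finger_gap": finger opening in m.
Only numpy, scipy, OpenCV 4.12 (cv2) and the standard library are available. Lean on these libraries where they do the work, as an engineer would, in place of code of your own. Each camera call takes 0.05 s, during which the arm holds its last target. There are 200 camera calls.

## Working session

There is one attempt and no reset: what is moved stays moved. The work goes in short steps, Python scripts to look and compute and a tool call to move; the robot and the scene stay as the last step left them, time stands still between calls to the robot, and variables do not carry over. Pictures are saved under pics/ and viewed, about 8 in all and at most 12, crops included, and the job is handed in when it is done.

Besides the shell and the picture viewer there is one more tool, called after "Request:" as name(argument=value, ...), one argument or row to a line, values as JSON. arm_command: Moves the arm, as the interface text tells. Its arguments: {"type":"object","properties":{"targets":{"type":"array","items":{"type":"object","properties":{"tx":{"type":"number"},"ty":{"type":"number"},"tz":{"type":"number"},"twist":{"type":"number"},"hand":{"type":"number"}}}},"force":{"type":"number"}},"required":["targets"]}

```bash
mkdir -p pics; ls; cat > h.py <<'E'
import numpy as np, cv2
from cell import r, cams
def K(n):
    c=cams.calibration(n); f=200/np.tan(np.radians(c["vertical_fov"])/2)
    return np.array([[f,0,c["cx"]],[0,f,c["cy"]],[0,0,1.]]),np.array(c["dist"],float),np.array(c["position"],float),c["rotation"]
def R_(q):
    q=np.array(q,float)
    if q.shape==(3,3): return q
    from scipy.spatial.transform import Rotation as S
    return S.from_quat([q[1],q[2],q[3],q[0]]).as_matrix()
def ray(n,px):
    k,d,p,q=K(n); u=cv2.undistortPoints(np.array(px,float).reshape(-1,1,2),k,d).reshape(-1,2)
    return p,(np.c_[u[:,0],-u[:,1],-np.ones(len(u))])@R_(q).T
def plane(n,px,z):
    p,v=ray(n,px); return p+v*((z-p[2])/v[:,2])[:,None]
def proj(n,X):
    k,d,p,q=K(n); C=(np.array(X,float).reshape(-1,3)-p)@R_(q); C=C*[1,-1,-1]
    return cv2.projectPoints(C,np.zeros(3),np.zeros(3),k,d)[0].reshape(-1,2)
def snap(n,name):
    im=cv2.cvtColor(cams.get_image(n),cv2.COLOR_RGB2BGR); cv2.imwrite(f"pics/{name}.png",im); return im
E
python3 - <<'E'
from h import *
for n in("top","side"):
    snap(n,n+"0"); print(cams.calibration(n))
print(r.get_obs(), r.tcp_to_grasp)
E
```

```text
pics
{'vertical_fov': 54.94610845498734, 'cx': 317.14808051038386, 'cy': 206.51039112511907, 'dist': array([-0.01103298,  0.        ,  0.        ,  0.        ,  0.        ]), 'position': array([0.39724922, 0.01651393, 1.14612507]), 'rotation': array([-0.70540772, -0.03569491,  0.03810022,  0.70687636])}
{'vertical_fov': 56.242827483179326, 'cx': 317.2540876087919, 'cy': 205.0230132774976, 'dist': array([0.01734765, 0.        , 0.        , 0.        , 0.        ]), 'position': array([-0.05866736,  0.60948971,  0.60953316]), 'rotation': array([-0.32823901, -0.16872389,  0.43233131,  0.82272781])}
{'time_s': 0.1, 'joint_pos': array([-1.26236927e+00,  1.31083985e-01,  1.48918492e+00, -7.00917416e-06,
        1.52299289e+00, -8.53750463e-02]), 'qvel': array([ 3.28940535e-04, -4.53128823e-04, -9.17809056e-04,  4.71490008e-05,
        1.54305889e-04, -2.79708513e-04]), 'joint_efforts': array([ 1.76616566e-03, -5.61342108e+01, -4.93094766e+01,  7.70486402e-02,
        2.91383924e-02, -2.87596038e-05]), 'tool_pos': array([ 0.23009538, -0.55356494,  0.21768535]), 'tcp_rot': array([-5.18049864e-04,  8.31775694e-01, -5.55111249e-01, -6.54326434e-04]), 'ft_force': array([-0.00956543, -0.15138099, -0.72453083]), 'moment': array([-0.01680789, -0.08110828, -0.04605914]), 'finger_gap': 0.09288375073608011} 0.0188
```

View pics/top0.png

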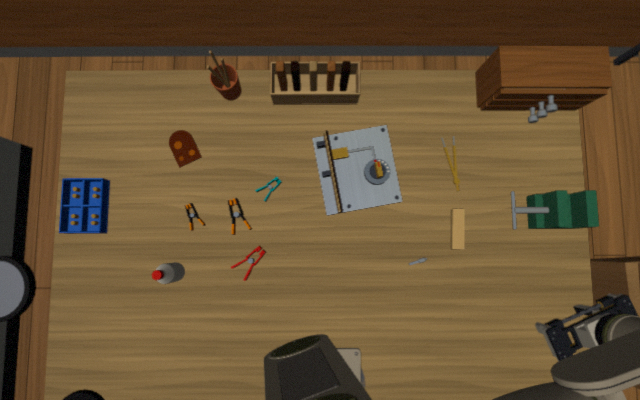

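View pics/side0.png

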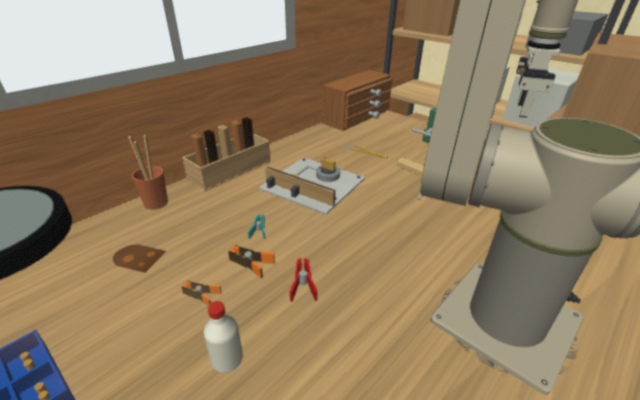

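```bash
python3 - <<'E'
from h import *
t=cv2.imread("pics/top0.png"); s=cv2.imread("pics/side0.png")
a=cv2.resize(t[120:245,180:410],None,fx=3.4,fy=3.4,interpolation=cv2.INTER_CUBIC)[:, :]
b=cv2.resize(s[230:310,170:290],None,fx=3,fy=3)
c=cv2.resize(s[150:215,255:370],None,fx=3,fy=3)
cv2.imwrite("pics/c1.png",a)
hsv=cv2.cvtColor(t,cv2.COLOR_BGR2HSV)
roi=np.zeros(t.shape[:2],np.uint8); roi[190:245,180:260]=1
m=(cv2.inRange(hsv,(5,190,120),(20,255,255))*roi)
n,l,st,ce=cv2.connectedComponentsWithStats(m)
for i in range(1,n):
    if st[i,4]>4: print(st[i],ce[i],plane("top",[ce[i]],.03))
m2=cv2.inRange(hsv,(0,0,0),(179,255,60))*roi
n,l,st,ce=cv2.connectedComponentsWithStats(m2)
for i in range(1,n):
    if st[i,4]>4: print('dark',st[i],ce[i],plane("top",[ce[i]],.03))
E
```

```text
[233 199   3   5  11] [234. 201.] [[0.53085488 0.25545933 0.03      ]]
[229 200   3   5  13] [230.15384615 201.76923077] [[0.52861392 0.26665146 0.03      ]]
[186 204   5   4  11] [187.63636364 205.54545455] [[0.51775788 0.39059883 0.03      ]]
[198 219   5   6  13] [200.07692308 221.23076923] [[0.47184078 0.35289911 0.03      ]]
[244 221   6   8  21] [246.71428571 224.28571429] [[0.46271103 0.21716602 0.03      ]]
[189 223   2   7   9] [189.77777778 225.44444444] [[0.45964184 0.38247515 0.03      ]]
[232 224   2  10  20] [232.5 228.5] [[0.45055797 0.25819062 0.03      ]]
dark [236 199   9  21  54] [239.83333333 209.81481481] [[0.50495164 0.23792895 0.03      ]]
dark [191 204   8  14  34] [194.44117647 211.29411765] [[0.50087055 0.37018978 0.03      ]]
dark [229 205   6  19  48] [231.79166667 214.70833333] [[0.49068714 0.26107519 0.03      ]]
dark [186 209   7  14  32] [189.0625 215.3125] [[0.48915241 0.38550438 0.03      ]]
```

View pics/c1.png

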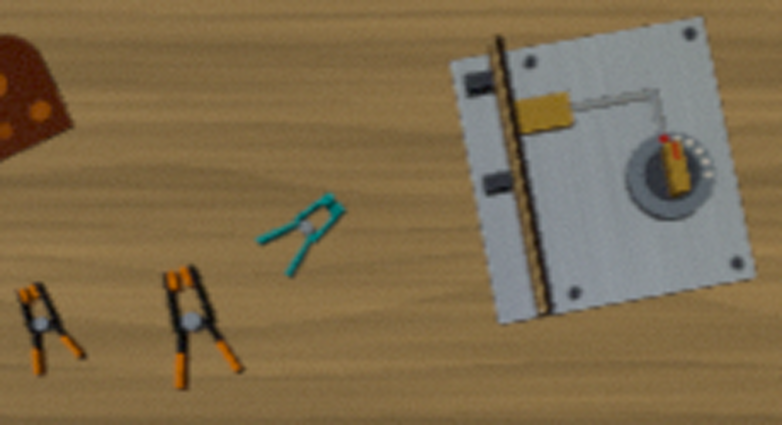

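```bash
python3 - <<'E'
from h import *
t=cv2.imread("pics/top0.png"); s=cv2.imread("pics/side0.png")
cr=lambda L:[(x/3.4+180-.35,y/3.4+120-.35) for x,y in L]
print("pin",plane("top",cr([(192,321)]),.03))
P=plane("top",cr([(450,62),(500,325),(755,275),(703,17)]),.01); print("plate",P.round(4)); 
for a,b in((0,1),(1,2),(2,3),(3,0)):
    d=P[b]-P[a]; print(np.hypot(*d[:2]),np.degrees(np.arctan2(d[1],d[0])))
print("fence end/far top",plane("top",cr([(544,315),(499,38)]),.058))
print("knob",plane("top",cr([(676,166)]),.068),"disc",plane("top",cr([(670,176)]),.038))
c=P[:,:].mean(0); print("c",c)
E=P[0]-P[1]+P[3]-P[2]; th=np.arctan2(E[1],E[0]); print(np.degrees(th))
R=np.array([[np.cos(th),-np.sin(th)],[np.sin(th),np.cos(th)]])
for n,lx,ly,z in(("offs",0,0,0),):pass
# side view overlay
S=cv2.resize(s[140:320,165:385],None,fx=3.4,fy=3.4,interpolation=cv2.INTER_CUBIC)
cv2.imwrite("pics/c2.png",S)
E
```

```text
pin [[0.4925519 0.2485084 0.03     ]]
plate [[ 0.7252  0.0276  0.01  ]
 [ 0.4902 -0.0158  0.01  ]
 [ 0.5337 -0.2394  0.01  ]
 [ 0.7663 -0.1988  0.01  ]]
0.23895615943576357 -169.54098175786302
0.22782613878226687 -78.99756309802999
0.2360960719498816 9.907319902480245
0.23009031082328998 100.28215296425363
fence end/far top [[ 0.49462125 -0.05120437  0.058     ]
 [ 0.73235163 -0.01474695  0.058     ]]
knob [[ 0.61890636 -0.16233878  0.068     ]] disc [[ 0.6163315  -0.16197598  0.038     ]]
c [ 0.62887377 -0.10658147  0.01      ]
10.184829855696394
```

View pics/c2.png

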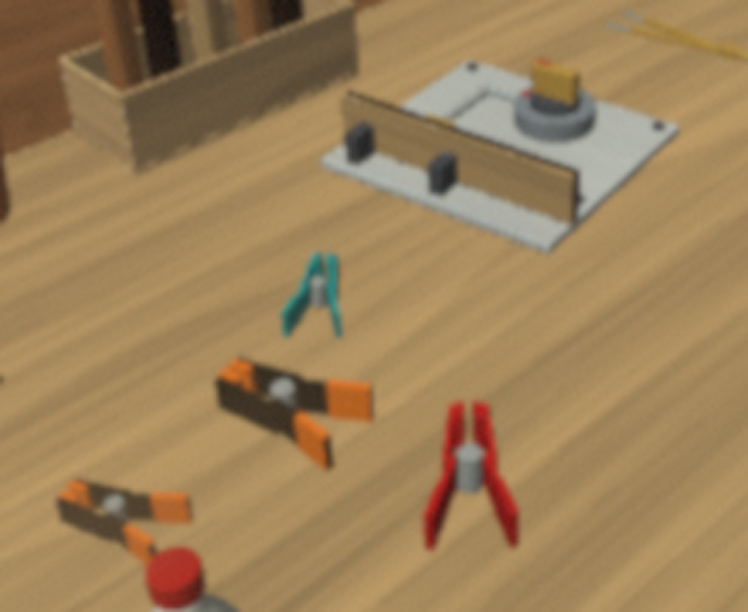

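Candidates: small orange (194,216), large orange (238,216), red (250,262) and turquoise (270,187). The large orange one fits: it isn't red or turquoise and is the larger of its colour. Both crops confirm this, with its handles toward the robot. Its measured length from grip to jaws is 77 mm, against 76 mm given.

Request:
arm_command(
  targets=[
    {"tx":2.7,"ty":4.4},
    {"tx":5.5,"ty":8.8},
    {"tx":8.2,"ty":13.2},
    {"tx":11,"ty":17.7},
    {"tx":13.7,"ty":22.1},
    {"tx":16.5,"ty":26.5},
    {"tx":19.2,"ty":31},
    {"tx":22,"ty":35.4},
  ],
  force=35,
)

```text
validation failed for argument at $.ta...
```

Request:
arm_command(
  targets=[
    {"tx":2.7,"ty":4.4,"tz":0,"twist":0,"hand":1},
    {"tx":5.5,"ty":8.8,"tz":0,"twist":0,"hand":1},
    {"tx":8.2,"ty":13.2,"tz":0,"twist":0,"hand":1},
    {"tx":11,"ty":17.7,"tz":0,"twist":0,"hand":1},
    {"tx":13.7,"ty":22.1,"tz":0,"twist":0,"hand":1},
    {"tx":16.5,"ty":26.5,"tz":0,"twist":0,"hand":1},
    {"tx":19.2,"ty":31,"tz":0,"twist":0,"hand":1},
    {"tx":22,"ty":35.4,"tz":0,"twist":0,"hand":1},
  ],
  force=35,
)

```text
time_s: 1.1
tool_pos: [0.4505, -0.1979, 0.2174]
tcp_rot: [-0.0, 0.832, -0.555, -0.001]
ft_force: [-0.1, -0.5, -0.6]
finger_gap: 0.093
```

Request:
arm_command(
  targets=[
    {"tx":0,"ty":5.4,"tz":0,"twist":-1,"hand":1},
    {"tx":0,"ty":10.9,"tz":0,"twist":-2,"hand":1},
    {"tx":0,"ty":16.3,"tz":0,"twist":-3,"hand":1},
    {"tx":0.2,"ty":21.7,"tz":0,"twist":-4,"hand":1},
    {"tx":0.4,"ty":27.2,"tz":0,"twist":-5,"hand":1},
    {"tx":0.6,"ty":32.6,"tz":-2,"twist":-5,"hand":1},
    {"tx":0.6,"ty":38,"tz":-5,"twist":-5,"hand":1},
    {"tx":0.6,"ty":43.5,"tz":-9,"twist":-5,"hand":1},
  ],
)

```text
time_s: 2.1
tool_pos: [0.4566, 0.2348, 0.1303]
tcp_rot: [-0.001, 0.807, -0.591, -0.0]
ft_force: [1.5, 0.2, 0.9]
finger_gap: 0.0932
```

```bash
python3 - <<'E'
from h import *
a=snap("top","t1"); b=snap("side","s1"); o=r.get_obs(); print(o["tool_pos"],o["joint_pos"],o["tcp_rot"],o["time_s"])
A=cv2.resize(a[180:255,190:290],None,fx=4,fy=4); B=cv2.resize(b[180:305,190:315],None,fx=3,fy=3)[:300+75]
h=max(A.shape[0],B.shape[0]); pad=lambda i:cv2.copyMakeBorder(i,0,h-i.shape[0],0,0,0)
cv2.imwrite("pics/c3.png",np.hstack([pad(A),pad(B)]))
E
```

```text
[0.45241756 0.23551955 0.12521869] [ 0.37696083 -0.04075195  1.83791451  0.00339181  1.35257267  1.63636652] [ 0.00255598  0.80797449 -0.58920108 -0.0035747 ] 2.2
```

View pics/c3.png

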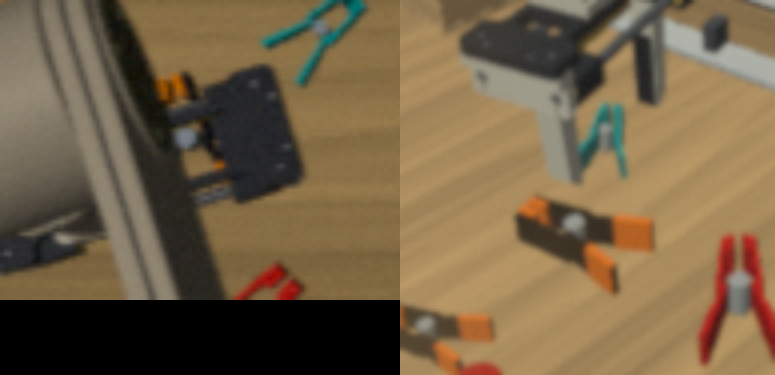

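```bash
python3 - <<'E'
from h import *
print("pin side",plane("side",[(247,253.7)],.032), "pin expected px",proj("side",[(.4926,.2485,.03)]))
print("fence end side",plane("side",[(334.1,190)],.058), proj("side",[(.4955,-.0515,.058)]))
o=r.get_obs();print(o["tool_pos"],o["tcp_rot"])
E
```

```text
pin side [[0.49279921 0.25253743 0.032     ]] pin expected px [[248.55480211 253.53066836]]
fence end side [[ 0.50166897 -0.05731661  0.058     ]] [[334.397041   191.66299109]]
[0.45241756 0.23551955 0.12521869] [ 0.00255598  0.80797449 -0.58920108 -0.0035747 ]
```

Request:
arm_command(
  targets=[
    {"tx":0.3,"ty":0.2,"tz":-2,"twist":0,"hand":1},
    {"tx":0.4,"ty":0.3,"tz":-5,"twist":0,"hand":1},
    {"tx":0.4,"ty":0.3,"tz":-8,"twist":0,"hand":1},
    {"tx":0.4,"ty":0.3,"tz":-10.5,"twist":0,"hand":1},
    {"tx":0.4,"ty":0.3,"tz":-11.7,"twist":0,"hand":1},
    {"tx":0.4,"ty":0.3,"tz":-12,"twist":0,"hand":1},
    {"tx":0.4,"ty":0.3,"tz":-12,"twist":0,"hand":1},
  ],
)

```text
time_s: 3.08
tool_pos: [0.4571, 0.2386, 0.0061]
tcp_rot: [0.002, 0.808, -0.589, -0.003]
ft_force: [-0.8, 0.3, -0.7]
finger_gap: 0.0933
```

Now squeeze.

Request:
arm_command(
  targets=[
    {"tx":0,"ty":0,"tz":0,"twist":0,"hand":0.6},
    {"tx":0,"ty":0,"tz":0,"twist":0,"hand":0.5},
    {"tx":0,"ty":0,"tz":0,"twist":0,"hand":0.4},
    {"tx":0,"ty":0,"tz":0,"twist":0,"hand":0.3},
    {"tx":0,"ty":0,"tz":0,"twist":0,"hand":0.2},
    {"tx":0,"ty":0,"tz":0,"twist":0,"hand":0.1},
    {"tx":0,"ty":0,"tz":0,"twist":0,"hand":0.1},
    {"tx":0,"ty":0,"tz":0,"twist":0,"hand":0.1},
  ],
  force=35,
)

```text
time_s: 4.08
tool_pos: [0.4572, 0.2387, 0.0062]
tcp_rot: [0.002, 0.808, -0.589, -0.003]
ft_force: [-0.6, 0.7, 2.3]
finger_gap: 0.0242
```

Request:
arm_command(
  targets=[
    {"tx":0,"ty":0,"tz":1.5,"twist":0,"hand":0.1},
    {"tx":0,"ty":0,"tz":4,"twist":0,"hand":0.1},
    {"tx":0,"ty":0,"tz":8,"twist":0,"hand":0.1},
    {"tx":0,"ty":-2,"tz":11,"twist":-2,"hand":0.1},
    {"tx":0,"ty":-6,"tz":12,"twist":-4,"hand":0.1},
    {"tx":-0.5,"ty":-11,"tz":12,"twist":-6,"hand":0.1},
    {"tx":-1,"ty":-16,"tz":12,"twist":-8,"hand":0.1},
    {"tx":-1.5,"ty":-21,"tz":12,"twist":-8,"hand":0.1},
  ],
)

```text
time_s: 5.08
tool_pos: [0.442, 0.0272, 0.1273]
tcp_rot: [0.001, 0.765, -0.644, -0.003]
ft_force: [0.5, -0.1, -0.0]
finger_gap: 0.0243
```

Request:
arm_command(
  targets=[
    {"tx":-0.1,"ty":-3,"tz":0,"twist":0,"hand":0.1},
    {"tx":-0.3,"ty":-6,"tz":0,"twist":0,"hand":0.1},
    {"tx":-0.4,"ty":-8.9,"tz":-1,"twist":0,"hand":0.1},
    {"tx":-0.4,"ty":-8.9,"tz":-3,"twist":0,"hand":0.1},
    {"tx":-0.4,"ty":-8.9,"tz":-4,"twist":0,"hand":0.1},
    {"tx":-0.4,"ty":-8.9,"tz":-4,"twist":0,"hand":0.1},
  ],
)

```text
time_s: 5.82
tool_pos: [0.4374, -0.0614, 0.0869]
tcp_rot: [0.002, 0.765, -0.644, -0.003]
ft_force: [-0.8, 0.5, -1.0]
finger_gap: 0.0245
```

```bash
python3 - <<'E'
from h import *
a=snap("top","t2"); b=snap("side","s2"); o=r.get_obs(); print(o["tool_pos"],o["tcp_rot"],o["time_s"])
A=cv2.resize(a[120:235,290:410],None,fx=3,fy=3); B=cv2.resize(b[150:250,250:390],None,fx=3.2,fy=3.2)
h=max(A.shape[0],B.shape[0]); pad=lambda i:cv2.copyMakeBorder(i,0,h-i.shape[0],0,0,0)
cv2.imwrite("pics/c4.png",np.hstack([pad(A),pad(B)])); print(A.shape)
E
```

```text
[ 0.438373   -0.06155273  0.08799217] [ 0.00127676  0.76504388 -0.64397208 -0.00248706] 5.925
(345, 360, 3)
```

View pics/c4.png

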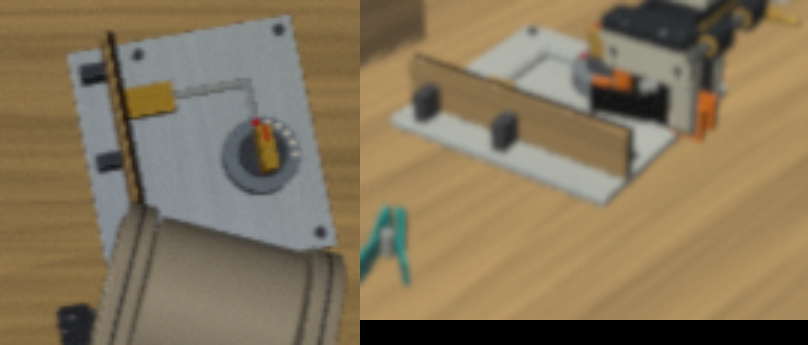

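```bash
python3 - <<'E'
from h import *
# side: fence corners
u=np.radians(9.8); ex=np.array([np.cos(u),np.sin(u),0]); ey=np.array([-np.sin(u),np.cos(u),0]); ez=np.array([0,0,1])
S=np.array([.4955,-.0515,.034])
for n,dy,dz in(("pale top",6.5,24),("dark top",-6.5,24),("pale bot",6.5,-24),("dark bot",-6.5,-24)):
    print(n,[proj(c,[S+ey*dy/1e3+ez*dz/1e3]).round(1).tolist() for c in("side","top")])
o=r.get_obs(); G=o["tool_pos"]+0; zb=G[2]-.0062
G[2]=0
for n,lx,ly,z in(("L tip top",84,20,30),("L tip bot",84,20,0),("R tip top",84,-20,30),("pin top",38,0,30)):
    print(n,proj("side",[G+ex*lx/1e3+ey*ly/1e3+ez*(z/1e3+zb)]).round(1))
b=cv2.imread("pics/s2.png"); hsv=cv2.cvtColor(b,cv2.COLOR_BGR2HSV)
m=cv2.inRange(hsv,(5,170,90),(20,255,255)); m[:,:300]=0; m[:150]=0;m[210:]=0
n,l,st,ce=cv2.connectedComponentsWithStats(m)
for i in range(1,n):
    if st[i,4]>4: print(st[i],ce[i])
# top dark-board profile
t=cv2.imread("pics/top0.png").astype(int).sum(2)
for y in range(196,217,2): print(y,t[y,328:346])
s=cv2.imread("pics/side0.png")
cv2.imwrite("pics/c5.png",np.vstack([cv2.resize(s[175:220,310:360],None,fx=9,fy=9,interpolation=cv2.INTER_NEAREST)]))
E
```

```text
pale top [[[333.2, 192.7]], [[337.5, 212.4]]]
dark top [[[335.6, 190.6]], [[342.0, 211.6]]]
pale bot [[[332.6, 207.2]], [[336.6, 213.8]]]
dark bot [[[335.0, 205.0]], [[340.9, 213.1]]]
L tip top [[322.8 174.9]]
L tip bot [[322.6 184.6]]
R tip top [[330.7 168.8]]
pin top [[341.6 176.7]]
[330 173   5   5  23] [331.86956522 175.17391304]
[324 175   4   2   8] [325.5 175.5]
[355 178   6  16  60] [357.56666667 184.91666667]
196 [418 408 423 430 425 414 361 254 271 224  96 115 287 418 421 423 423 428]
198 [414 419 422 416 421 413 381 272 234 241 182  97 223 360 415 430 427 440]
200 [422 408 414 417 417 421 398 319 248 284 253 113 158 320 418 421 426 435]
202 [418 418 421 420 425 429 423 368 264 254 236 131 124 275 411 423 425 423]
204 [420 417 415 427 427 423 416 382 277 235 285 258 114 171 316 412 420 430]
206 [418 424 424 420 423 425 422 421 352 274 314 252  96 130 296 423 427 423]
208 [419 417 411 427 427 420 436 417 377 290 264 262 141 118 277 413 423 428]
210 [426 427 412 417 425 426 432 428 397 322 267 310 249 113 187 336 424 430]
212 [412 408 425 421 429 423 428 417 422 355 212 163 139 150 198 253 245 272]
214 [420 418 382 308 265 244 267 307 304 312 298 300 312 315 306 319 312 312]
216 [311 314 321 310 320 322 306 309 312 305 314 318 306 308 316 313 313 318]
```

View pics/c5.png

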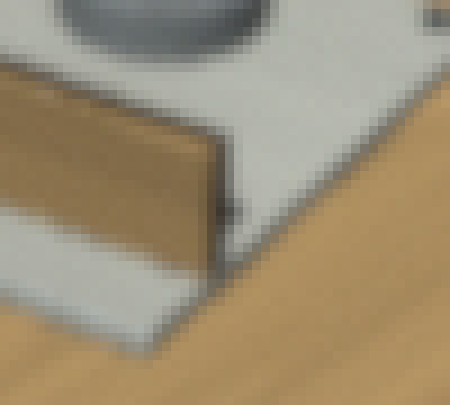

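Request:
arm_command(
  targets=[
    {"tx":0.1,"ty":-0.1,"tz":-1,"twist":0,"hand":0.1},
    {"tx":0.1,"ty":-0.1,"tz":-2,"twist":0,"hand":0.1},
    {"tx":0.1,"ty":-0.1,"tz":-2.6,"twist":0,"hand":0.1},
    {"tx":0.1,"ty":-0.1,"tz":-3,"twist":0,"hand":0.1},
    {"tx":0.1,"ty":-0.1,"tz":-3.2,"twist":0,"hand":0.1},
    {"tx":0.1,"ty":-0.1,"tz":-3.2,"twist":0,"hand":0.1},
  ],
)

```text
time_s: 6.68
tool_pos: [0.4394, -0.0625, 0.0559]
tcp_rot: [0.001, 0.765, -0.644, -0.003]
ft_force: [0.7, -1.1, -0.6]
finger_gap: 0.0242
```

```bash
python3 - <<'E'
from h import *
b=snap("side","s3"); o=r.get_obs(); print(o["tool_pos"],o["ft_force"],o["moment"])
cv2.imwrite("pics/c6.png",cv2.resize(b[160:225,295:375],None,fx=8,fy=8,interpolation=cv2.INTER_CUBIC))
E
```

```text
[ 0.4395077  -0.06258788  0.05613057] [-0.65365497  0.48228712 -0.83611787] [-0.03023946  0.04752763  0.02851275]
```

View pics/c6.png

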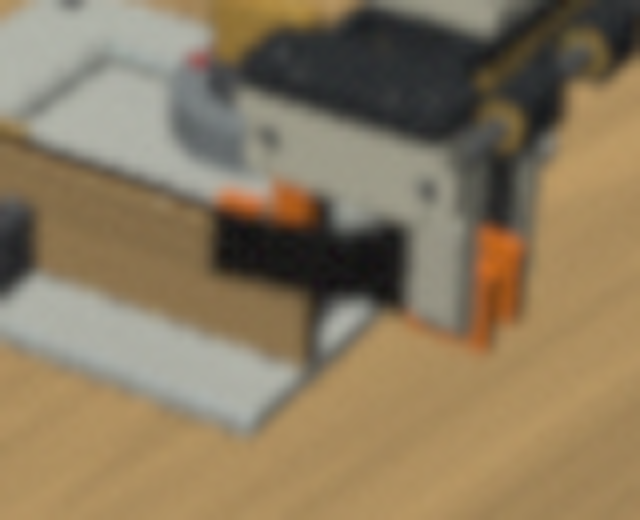

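Request:
arm_command(
  targets=[
    {"tx":0,"ty":0,"tz":-0.8,"twist":0,"hand":0.1},
    {"tx":0,"ty":0,"tz":-1.6,"twist":0,"hand":0.1},
    {"tx":0,"ty":0,"tz":-2.3,"twist":0,"hand":0.1},
    {"tx":0,"ty":0,"tz":-2.9,"twist":0,"hand":0.1},
    {"tx":0,"ty":0,"tz":-3.1,"twist":0,"hand":0.1},
    {"tx":0,"ty":0,"tz":-3.1,"twist":0,"hand":0.1},
  ],
)

```text
time_s: 7.48
tool_pos: [0.4394, -0.0626, 0.025]
tcp_rot: [0.001, 0.765, -0.644, -0.003]
ft_force: [-0.1, -0.3, -0.6]
finger_gap: 0.0246
```

Request:
arm_command(
  targets=[
    {"tx":0,"ty":0,"tz":0,"twist":0,"hand":0.28},
    {"tx":0,"ty":0,"tz":0,"twist":0,"hand":0.32},
    {"tx":0,"ty":0,"tz":0,"twist":0,"hand":0.36},
    {"tx":0,"ty":0,"tz":0,"twist":0,"hand":0.4},
    {"tx":0,"ty":0,"tz":0,"twist":0,"hand":0.44},
    {"tx":0,"ty":0,"tz":0,"twist":0,"hand":0.48},
    {"tx":0,"ty":0,"tz":0,"twist":0,"hand":0.52},
    {"tx":0,"ty":0,"tz":0,"twist":0,"hand":0.7},
  ],
)

```text
time_s: 8.48
tool_pos: [0.4395, -0.0626, 0.0251]
tcp_rot: [0.001, 0.765, -0.644, -0.002]
ft_force: [-0.3, -0.0, 0.8]
finger_gap: 0.0546
```

Request:
arm_command(
  targets=[
    {"tx":0,"ty":0,"tz":0,"twist":0,"hand":0.85},
    {"tx":0,"ty":0,"tz":0,"twist":0,"hand":0.95},
    {"tx":0,"ty":0,"tz":0,"twist":0,"hand":0.95},
    {"tx":0,"ty":0,"tz":0,"twist":0,"hand":0.95},
  ],
)

```text
time_s: 8.98
tool_pos: [0.4395, -0.0626, 0.0251]
tcp_rot: [0.001, 0.765, -0.644, -0.002]
ft_force: [-0.7, -0.8, 0.8]
finger_gap: 0.0879
```

```bash
python3 - <<'E'
from h import *
b=snap("side","s4"); o=r.get_obs(); print(o["tool_pos"],o["ft_force"],o["moment"],o["finger_gap"])
cv2.imwrite("pics/c7.png",cv2.resize(b[160:225,295:375],None,fx=8,fy=8,interpolation=cv2.INTER_CUBIC))
E
```

```text
[ 0.43949212 -0.06255489  0.02506341] [ 0.48236827 -0.72441644 -0.56803088] [0.05568765 0.00252903 0.00079263] 0.08837108365852372
```

View pics/c7.png

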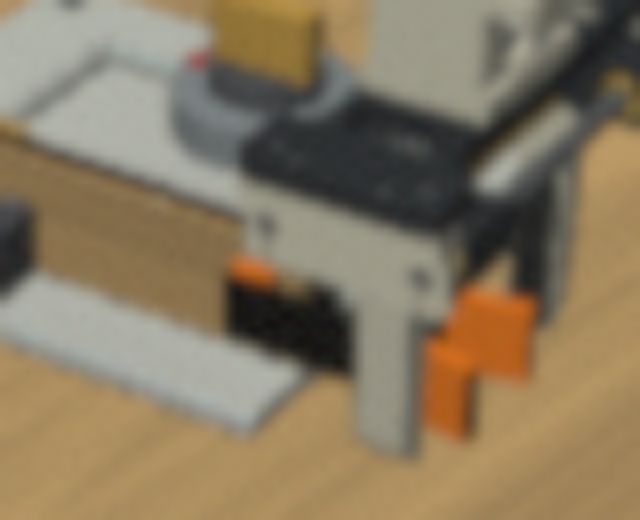

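Request:
arm_command(
  targets=[
    {"tx":0,"ty":0,"tz":1.5,"twist":0,"hand":0.95},
    {"tx":0,"ty":0,"tz":4,"twist":0,"hand":0.95},
    {"tx":0,"ty":0,"tz":8,"twist":0,"hand":0.95},
    {"tx":0,"ty":0,"tz":11,"twist":0,"hand":0.7},
    {"tx":0,"ty":0,"tz":11,"twist":0,"hand":0.6},
  ],
)

```text
time_s: 9.65
tool_pos: [0.4419, -0.0632, 0.1391]
tcp_rot: [-0.0, 0.765, -0.644, 0.001]
ft_force: [-0.5, 0.6, -0.6]
finger_gap: 0.0729
```

```bash
python3 - <<'E'
from h import *
a=snap("top","t5"); b=snap("side","s5"); o=r.get_obs(); print(o["tool_pos"],o["time_s"])
t=cv2.imread("pics/top0.png")
def blobs(im,lo,hi,box):
    x0,y0,x1,y1=box; m=np.zeros(im.shape[:2],np.uint8); hsv=cv2.cvtColor(im,cv2.COLOR_BGR2HSV)
    q=cv2.inRange(hsv,lo,hi); m[y0:y1,x0:x1]=q[y0:y1,x0:x1]; return m
for im in(t,a):
    m=blobs(im,(0,130,90),(30,255,255),(366,155,392,182)); pts=cv2.findNonZero(m)
    n,l,st,ce=cv2.connectedComponentsWithStats(m); print(st[1:].tolist(),ce[1:].round(1).tolist())
    i=1+np.argmax(st[1:,4]); ys,xs=np.where(l==i); rr=cv2.minAreaRect(np.c_[xs,ys].astype(np.float32)); print(rr)
    B=plane("top",cv2.boxPoints(rr),.068); print(B.round(4).tolist(),B.mean(0)); print("cent",plane("top",[ce[i]],.068))
d=plane("top",cv2.findNonZero(blobs(t,(0,0,90),(179,60,150),(364,155,393,190))).reshape(-1,2),.038)
A=cv2.resize(a[145:235,290:410],None,fx=3.2,fy=3.2,interpolation=cv2.INTER_CUBIC); B=cv2.resize(b[160:225,295:375],None,fx=5,fy=5,interpolation=cv2.INTER_CUBIC)
h=max(A.shape[0],B.shape[0]); pad=lambda i:cv2.copyMakeBorder(i,0,h-i.shape[0],0,0,0)
cv2.imwrite("pics/c8.png",np.hstack([pad(A),pad(B)]))
E
```

```text
[ 0.43970365 -0.06263164  0.13553264] 9.75
[[374, 160, 9, 17, 87]] [[378.4, 168.1]]
((378.4353942871094, 167.55337524414062), (16.714557647705078, 5.696441650390625), 77.00537872314453)
[[0.6434, -0.1494, 0.068], [0.6471, -0.1653, 0.068], [0.5999, -0.1751, 0.068], [0.5962, -0.1592, 0.068]] [ 0.62162695 -0.16227298  0.068     ]
cent [[ 0.62011192 -0.16215867  0.068     ]]
[[374, 160, 9, 17, 88]] [[378.4, 168.1]]
((378.3269348144531, 167.63462829589844), (16.669872283935547, 5.88348388671875), 78.69007110595703)
[[0.6434, -0.1495, 0.068], [0.6468, -0.166, 0.068], [0.5994, -0.1744, 0.068], [0.596, -0.1579, 0.068]] [ 0.62139227 -0.16196034  0.068     ]
cent [[ 0.62001514 -0.1620789   0.068     ]]
```

View pics/c8.png

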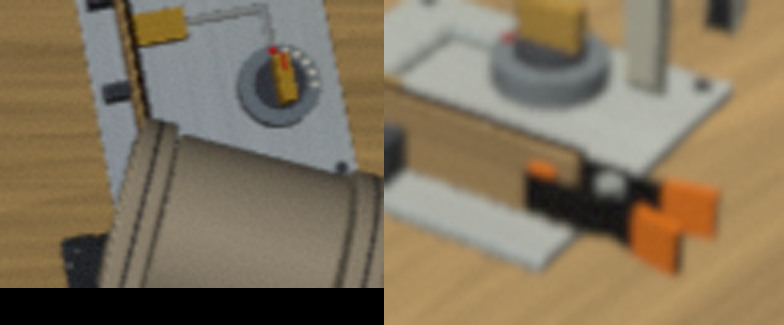

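Request:
arm_command(
  targets=[
    {"tx":4,"ty":-2.2,"tz":0,"twist":0,"hand":0.55},
    {"tx":8,"ty":-4.4,"tz":0,"twist":0,"hand":0.55},
    {"tx":12,"ty":-6.6,"tz":0,"twist":0,"hand":0.55},
    {"tx":15.5,"ty":-8.6,"tz":0,"twist":0,"hand":0.55},
    {"tx":17.9,"ty":-9.9,"tz":0,"twist":0,"hand":0.55},
    {"tx":17.9,"ty":-9.9,"tz":-1,"twist":0,"hand":0.55},
    {"tx":17.9,"ty":-9.9,"tz":-3,"twist":0,"hand":0.55},
    {"tx":17.9,"ty":-9.9,"tz":-4,"twist":0,"hand":0.55},
  ],
)

```text
time_s: 10.75
tool_pos: [0.6163, -0.1605, 0.0923]
tcp_rot: [0.002, 0.765, -0.644, -0.004]
ft_force: [-0.5, 0.6, -0.8]
finger_gap: 0.0512
```

```bash
python3 - <<'E'
from h import *
o=r.get_obs(); print(o["tool_pos"],o["tcp_rot"],o["joint_pos"],o["finger_gap"])
a=snap("top","t6"); b=snap("side","s6")
A=cv2.resize(a[125:235,300:420],None,fx=3,fy=3,interpolation=cv2.INTER_CUBIC); B=cv2.resize(b[130:215,285:375],None,fx=4.5,fy=4.5,interpolation=cv2.INTER_CUBIC)
h=max(A.shape[0],B.shape[0]); pad=lambda i:cv2.copyMakeBorder(i,0,h-i.shape[0],0,0,0)
cv2.imwrite("pics/c9.png",np.hstack([pad(A),pad(B)]))
E
```

```text
[ 0.61626822 -0.16046686  0.09227668] [ 0.0018076   0.76516345 -0.64382047 -0.00410231] [-3.34946078e-01  3.24817756e-01  1.49901799e+00 -4.66319402e-04
  1.32671132e+00  1.06414708e+00] 0.05117316325883787
```

View pics/c9.png

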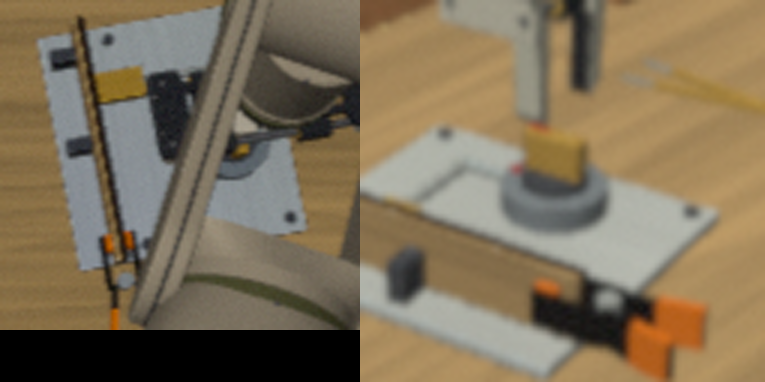

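Request:
arm_command(
  targets=[
    {"tx":0.2,"ty":-0.1,"tz":-1.5,"twist":0,"hand":0.5},
    {"tx":0.2,"ty":-0.1,"tz":-3,"twist":0,"hand":0.5},
    {"tx":0.2,"ty":-0.1,"tz":-4.2,"twist":0,"hand":0.5},
    {"tx":0.2,"ty":-0.1,"tz":-4.8,"twist":0,"hand":0.5},
    {"tx":0.2,"ty":-0.1,"tz":-4.8,"twist":0,"hand":0.5},
  ],
)

```text
time_s: 11.48
tool_pos: [0.6182, -0.1615, 0.0442]
tcp_rot: [0.002, 0.765, -0.644, -0.004]
ft_force: [0.4, 0.0, -0.7]
finger_gap: 0.0463
```

Request:
arm_command(
  targets=[
    {"tx":0,"ty":0,"tz":0,"twist":0,"hand":0.35},
    {"tx":0,"ty":0,"tz":0,"twist":0,"hand":0.25},
    {"tx":0,"ty":0,"tz":0,"twist":0,"hand":0.15},
    {"tx":0,"ty":0,"tz":0,"twist":0,"hand":0.05},
    {"tx":0,"ty":0,"tz":0,"twist":0,"hand":0.05},
    {"tx":0,"ty":0,"tz":0,"twist":0,"hand":0.05},
  ],
  force=30,
)

```text
time_s: 12.22
tool_pos: [0.6186, -0.1633, 0.0445]
tcp_rot: [0.003, 0.765, -0.644, -0.003]
ft_force: [1.9, -7.3, -1.7]
finger_gap: 0.0141
```

```bash
python3 - <<'E'
from h import *
o=r.get_obs(); print(o["tool_pos"],o["tcp_rot"],o["finger_gap"],o["ft_force"],o["moment"],o["time_s"])
E
```

```text
[ 0.61860315 -0.16327363  0.04450213] [ 0.00251737  0.76496786 -0.64405587 -0.00314042] 0.014061733242826707 [ 1.89165258 -7.28698166 -1.7097723 ] [-1.14799622 -0.26678139  0.02958805] 12.225
```

Request:
arm_command(
  targets=[
    {"tx":0,"ty":0,"tz":0,"twist":-4,"hand":0.05},
    {"tx":0,"ty":0,"tz":0,"twist":-8,"hand":0.05},
    {"tx":0,"ty":0,"tz":0,"twist":-12,"hand":0.05},
    {"tx":0,"ty":0,"tz":0,"twist":-16,"hand":0.05},
    {"tx":0,"ty":0,"tz":0,"twist":-20,"hand":0.05},
    {"tx":0,"ty":0,"tz":0,"twist":-20,"hand":0.05},
  ],
)

```text
time_s: 12.98
tool_pos: [0.6186, -0.1628, 0.0445]
tcp_rot: [-0.002, -0.642, 0.767, 0.004]
ft_force: [-0.7, 1.9, 0.2]
finger_gap: 0.0136
```

```bash
cat > y.py <<'E'
from h import *
o=r.get_obs(); X=R_(o["tcp_rot"])[:,0]; print("yaw",np.degrees(np.arctan2(X[1],X[0])).round(2),"turned",(-80.19-np.degrees(np.arctan2(X[1],X[0]))).round(2),o["tool_pos"].round(4),o["finger_gap"].round(4),o["ft_force"].round(1),o["moment"].round(3),o["time_s"])
E
python3 y.py
```

```text
Traceback (most recent call last):
  File "y.py", line 2, in <module>
    o=r.get_obs(); X=R_(o["tcp_rot"])[:,0]; print("yaw",np.degrees(np.arctan2(X[1],X[0])).round(2),"turned",(-80.19-np.degrees(np.arctan2(X[1],X[0]))).round(2),o["tool_pos"].round(4),o["finger_gap"].round(4),o["ft_force"].round(1),o["moment"].round(3),o["time_s"])
                                                                                                                                                                                       ^^^^^^^^^^^^^^^^^^^^^
AttributeError: 'float' object has no attribute 'round'
```

First click reached: turned 19.9°, forces low. On to the second stop.

Request:
arm_command(
  targets=[
    {"tx":0,"ty":0,"tz":0,"twist":-4,"hand":0.05},
    {"tx":0,"ty":0,"tz":0,"twist":-8,"hand":0.05},
    {"tx":0,"ty":0,"tz":0,"twist":-12,"hand":0.05},
    {"tx":0,"ty":0,"tz":0,"twist":-16,"hand":0.05},
    {"tx":0,"ty":0,"tz":0,"twist":-20,"hand":0.05},
    {"tx":0,"ty":0,"tz":0,"twist":-20,"hand":0.05},
  ],
)

```text
time_s: 13.72
tool_pos: [0.6188, -0.1623, 0.0445]
tcp_rot: [-0.001, -0.5, 0.866, 0.004]
ft_force: [1.5, 3.7, -0.6]
finger_gap: 0.0139
```

```bash
sed -i 's/o\["finger_gap"\].round(4)/round(o["finger_gap"],4)/' y.py; python3 y.py
```

```text
yaw -120.04 turned 39.85 [ 0.6188 -0.1623  0.0445] 0.0139 [ 1.5  3.7 -0.6] [ 0.553 -0.184 -0.013] 13.725
```

Second stop at 39.9°. One more.

Request:
arm_command(
  targets=[
    {"tx":0,"ty":0,"tz":0,"twist":-4,"hand":0.05},
    {"tx":0,"ty":0,"tz":0,"twist":-8,"hand":0.05},
    {"tx":0,"ty":0,"tz":0,"twist":-12,"hand":0.05},
    {"tx":0,"ty":0,"tz":0,"twist":-16,"hand":0.05},
    {"tx":0,"ty":0,"tz":0,"twist":-20,"hand":0.05},
    {"tx":0,"ty":0,"tz":0,"twist":-20,"hand":0.05},
    {"tx":0,"ty":0,"tz":0,"twist":-20,"hand":0.05},
    {"tx":0,"ty":0,"tz":0,"twist":-20,"hand":0.05},
  ],
)

```text
time_s: 14.72
tool_pos: [0.6191, -0.1619, 0.0445]
tcp_rot: [0.0, -0.344, 0.939, 0.004]
ft_force: [3.1, 4.1, -1.4]
finger_gap: 0.0138
```

```bash
python3 y.py; python3 - <<'E'
from h import *
a=snap("top","t7"); b=snap("side","s7")
A=cv2.resize(a[125:235,300:420],None,fx=3,fy=3,interpolation=cv2.INTER_CUBIC); B=cv2.resize(b[130:215,285:375],None,fx=4.5,fy=4.5,interpolation=cv2.INTER_CUBIC)
h=max(A.shape[0],B.shape[0]); pad=lambda i:cv2.copyMakeBorder(i,0,h-i.shape[0],0,0,0)
cv2.imwrite("pics/c10.png",np.hstack([pad(A),pad(B)]))
E
python3 y.py
```

```text
yaw -139.81 turned 59.62 [ 0.6191 -0.1619  0.0445] 0.0138 [ 3.1  4.1 -1.4] [ 0.665 -0.507 -0.005] 14.725
yaw -139.81 turned 59.62 [ 0.6191 -0.1619  0.0445] 0.014 [ 3.2  4.4 -1.5] [ 0.709 -0.423  0.016] 14.825
```

View pics/c10.png

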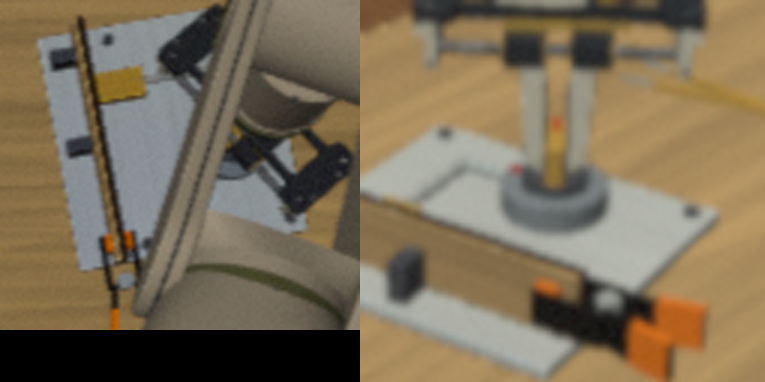

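```bash
python3 -c "
from cell import r
print(r.close_job())"
```

```text
the job is handed in; nothing more can be done
None
```

The job is handed in at about 14.8 s of the 64 s allowed; `close_job` reports no verdict, so I don't have the official result.

- **Clamp:** I squeezed the larger orange clamp and lowered it over the near end of fence and fingerboard, meeting almost no force. I opened the fingers slowly and backed straight up. In the last two views it stays clipped and upright at the fence end. I aimed the jaw middle about 17 mm past the end, but did not re-measure it once clipped.
- **Knob:** I gripped the brass bar (finger gap 14 mm, matching its width) with grip set to 30 N. I turned it clockwise one stop at a time: the tool read 19.9°, 39.9° and 59.6°, and the third stop is at 60°. The arm is still gripping the bar with the tool still. I counted clicks from the tool's turn, not by feeling them, because the wrist-moment readings between turns were too small to show them.
- **Disagreements:** The side camera put the fence end a few millimetres farther off than the top camera, so I used a value in between. The plate turned out not to be centred sideways on the jig's origin, so I placed the fence end from the knob and the visible fence.
- **Bystanders:** I saw no contact with them, but did not measure their positions again at the end.

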